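# Reset the length stop of the strip trimmer

## Robot

A 7-joint arm with a two-finger parallel gripper is mounted at the origin on the work surface. World frame = base frame: x ahead of the robot, y to its left, z up, the work surface at z = 0. Lengths are in m, angles in degrees, forces in N, time in s.
With the tool pointing down it reaches from about 0.425 to 0.95 m from the base axis. Payload 4.7 kg.
Tool frame: the origin (TCP) lies midway between the tips of the shut fingers; the grasp point (between the pads) lies 19 mm behind it; z points along the fingers, y is the line along which they close (so a half turn about z gives the same grasp; the last joint's range is limited). The gripper opens to 85 mm and grips with 20 to 120 N. Pads are 22 mm wide; open, the fingers measure 114 mm over their backs; the gripper's body (76 mm by 85 mm) begins 54 mm behind the grasp point. The pads swing forward as they close: fully open they stand 13 mm farther back than shut.
Start: joints at [65.552, 26.849, -2.785, 87.806, 1.381, 65.374, -4.715], TCP at [0.262, -0.622, 0.231] pointing down, gripper open.
Joint ranges: [-148.3, 148.3], [-19.14, 114.17], [-79.39, 73.82], [5.75, 140.21], [-59.74, 239.74], [12.07, 113.84], [-152.46, 152.46]. Speed limits (degrees/s): [147.25, 147.25, 180, 180, 180, 180, 180].

## Interface

Orientations are given as a 3x3 rotation matrix whose columns are the frame's x, y, z axes.
In Python, from workcell import env, capture, calibration, ticket gives the robot as it stands. The module is installed in compiled form; this text tells all that it offers.
- The arm moves only by the tool arm_command, never from a script. Its argument "increments" is a list of rows, each a list of 3 entries, a list of its own where there are three numbers: the gripper's target within -1 to 1 (fully open at 1, half-way at 0, shut at -1), then the shift along the tool's x, y, z in mm, then the turn, a rotation vector about the tool's x, y, z in degrees. A call has 1 to 20 rows; each row is the pose to reach, as a shift and turn from the pose commanded when the call began, along the tool's axes at that moment; what a row does not reach only later rows make up. A row lasts 1/12 s, in which the tool goes at most 41.7 mm and 7.16 degrees, less where a joint would pass 70% of its speed; a pose out of reach is approached as far as the arm can. A call with a gripper value outside its range is refused whole. The fingers move at their own pace and stop on an object; "newtons" is the grip in N (left out, the last holds). Time passes only in rows, so rows that repeat a pose let the fingers close. It gives the time, the measured TCP pose, the force, the opening and the grip force at its end, in the units of the state.
- env.get_state(): the state, without advancing time (a new reading comes with each control period).
- capture(name): name is "scene" or "side" or "wrist"; returns the picture (384x512x3 uint8, red, green, blue); there is no depth.
- calibration(name): a dict with "fov_y" (degrees; the focal length in pixels is half the picture's height over the tangent of half this angle, whatever the lens; pixels are square), "cx", "cy" (the principal point, pixels), "origin" and "rotation" of the camera in the world; the wrist camera has in their place "tool_from_camera" (4x4, takes a point from camera to tool coordinates, whose origin is the TCP and whose axes are the flange's). Camera axes: x right, y up, looking along -z (the intrinsics and any distortion apply to the point x, -y, -z); pixel columns grow to the right and rows downward; lengths in m; the calibration is good to about 2 mm. A picture is of the moment at which its call begins: read the wrist's pose just before it. calibration takes no time and is no camera call.
- ticket.finish_job(): hands the job in; it is judged then, once.
The state is a dict: "time": time; "joint_pos": joint angles; "qd": joint speeds; "tau": joint torques, N m; "tcp_pos": TCP position; "eef_rot": TCP orientation; "force": force on the tool from outside, world axes, zero at the start; "torque": the same for the moment, N m; "grip_width": opening from 0.0 (shut) to 1.0 (fully open); "grip_force": force on a finger pad.
Only numpy, scipy, OpenCV 4.12 (cv2) and the standard library are available. Lean on these libraries where they do the work, as an engineer would, in place of code of your own. Each camera call takes 0.05 s, during which the arm holds its last target. There are 200 camera calls.

## Task

I want the bamboo strips one size longer. First slide the flat yellow cover fully shut over the saw blade's well, then pull up the red lock plunger on the stop, slide the stop one hole along its rail away from the blade and let the pin go fully home in that next hole. Finish still holding the red knob, with the pin home, because I shall knock the strips up against the stop; leave the mallet, knife and basket undisturbed.

Things in the scene. Friction and masses are not known exactly. Their poses are not given: they have to be found in the camera images.
- trimmer: bench strip trimmer, fixed on the table: green saw housing 210 (x) by 180 mm (y = -200 to -20 mm), steel strip bed beside it (y = -20 to 250 mm), tops at z = 95 mm; nothing fixed on it but tab, stop and knob is above 130 mm. Origin on the table; z up, +y along the rail away from the blade, -x front. Blade parked in an open well 100 x 35 mm at x = -20, y = -57.5 mm
- well_cover (a joint): flat yellow cover plate (112 x 55 x 5 mm, top 101 mm above the table) in its guides, in m: 0 = fully shut over the blade well, at its end stop; grows as it slides open along -y of the trimmer, up to 0.055; starts 0.028 to 0.055 open, stays where left, slides with about 2 N
- cover_tab (a point): centre of the black upright finger tab in the middle of the cover plate: 36 mm along the trimmer's x, 12 mm thick along its y, 36 mm tall; the tab's top is 18 mm above this point, the cover plate 18 mm below it (point 119 mm above the table)
- stop_sleeve (a joint): slide of the stop, a blue sleeve 42 mm square, 56 mm long, top 139 mm above the table, with a stop plate over the bed; in m: 0 = locked in its starting hole, grows away from the blade (+y of the trimmer), next hole at 0.040. With the pin out it slides freely, -0.04 to 0.12 (3 to 5 N); with the pin in a hole it has 1.5 mm play each way
- lock_plunger (a joint): height of the spring lock plunger, in m: 0 = pin fully home, 10 mm deep in a hole; its round nose rides on the rail's top at 0.010; it pulls up to 0.016 at most. The spring pushes down with 4 N at 0 and 8 N at 0.016; the 8 mm pin has 1.5 mm clearance all round in the 11 mm holes
- lock_knob: red round knob on the lock plunger, 26 mm diameter, 26 mm tall, axis upright; origin at its centre, 168 mm above the table with the pin home. Below it 16 mm down to the sleeve's top, filled only by the 18 mm round plunger body on a flange 26 mm wide, 3 mm high. Moves with the stop and rises with the pin
- next_hole (a point): mouth of the next hole, where the pin has to go: on the top face (133 mm above the table) of the square aluminium index rail, 30 mm wide, which runs along the back of the bed (trimmer x = 35, y = 0 to 230 mm) with 11 mm holes at y = 30, 70 (stop starts here), 110 (this one), 150 and 190 mm
- mallet_mid (a point): bystander: wooden mallet, block head 60 x 95 x 56 mm with a 150 mm handle towards its -x; point at the centre of the head, half-way up
- knife_mid (a point): bystander: bamboo knife lying flat, 245 mm long along its x, wooden handle towards -x, steel blade towards +x; point where blade and handle meet, 9 mm above the table
- basket_mid (a point): bystander: small round woven basket, 104 mm across, 50 mm tall; point on its axis half-way up

How it is judged:
By the outcome, as a careful person would: the job done as asked, in the order asked, and still so for the second after the job is handed in, while the arm keeps its last pose, push and grip.
It also fails if it takes over 42 s, if anything falls off the work surface, if the arm or the gripper's body presses on something with over 40 N, if the wrist force passes 120 N, or if a joint passes its speed limit or range.

## Working session

There is one attempt and no reset: what is moved stays moved. The work goes in short steps, Python scripts to look and compute and a tool call to move; the robot and the scene stay as the last step left them, time stands still between calls to the robot, and variables do not carry over. Pictures are saved under pics/ and viewed, at most 10 in all, crops included, and the job is handed in when it is done.

Besides the shell and the picture viewer there is one more tool, called after ">>>" by a JSON object that holds its "fn" and its "kwargs". arm_command: Moves the arm, as the interface text tells. Its arguments: {"type":"object","properties":{"increments":{"type":"array","items":{"type":"array"}},"newtons":{"type":"number"}},"required":["increments"]}

```bash
mkdir -p pics; python3 - <<'E'
from workcell import env,capture,calibration
import cv2,numpy as np
np.set_printoptions(precision=4,suppress=True)
s=env.get_state();print(s['time'],s['tcp_pos'],s['eef_rot'],s['force'])
ims=[]
for n in("scene","side","wrist"):
    im=capture(n);cv2.imwrite(f'pics/{n}0.png',im[:,:,::-1]);c=calibration(n);print(n,c)
E
```

```text
0.0 [ 0.2613 -0.6217  0.2302] [[ 0.9219  0.3875 -0.0009]
 [ 0.3875 -0.9219  0.0018]
 [-0.0001 -0.002  -1.    ]] [-0.3268 -0.2602  0.0918]
scene {'fov_y': 42.81869607003155, 'cx': 252.6080726426799, 'cy': 193.29372178911302, 'origin': array([1.2344, 0.564 , 0.6813]), 'rotation': array([[-0.6653, -0.413 ,  0.6219],
       [ 0.7465, -0.3559,  0.5622],
       [-0.0109,  0.8383,  0.5451]])}
side {'fov_y': 56.98150685300546, 'cx': 260.8197941914961, 'cy': 192.665089011563, 'origin': array([ 0.3244, -0.5906,  0.4929]), 'rotation': array([[ 0.9129,  0.1835, -0.3646],
       [-0.4074,  0.4654, -0.7858],
       [ 0.0255,  0.8659,  0.4996]])}
wrist {'fov_y': 69.86534237620245, 'cx': 255.49498758249558, 'cy': 193.37855670853705, 'tool_from_camera': array([[-0.0001,  0.9657,  0.2597,  0.0661],
       [ 1.    ,  0.0002, -0.    ,  0.0012],
       [-0.0001,  0.2597, -0.9657, -0.1425],
       [ 0.    ,  0.    ,  0.    ,  1.    ]])}
```

View pics/scene0.png

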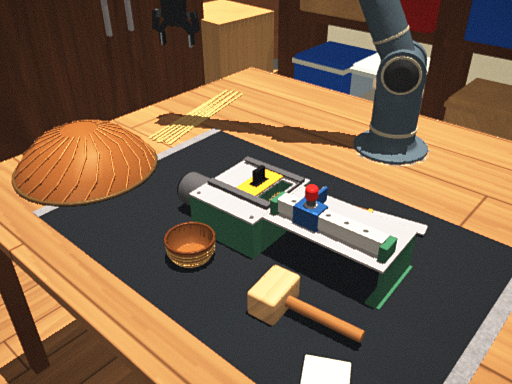

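View pics/side0.png

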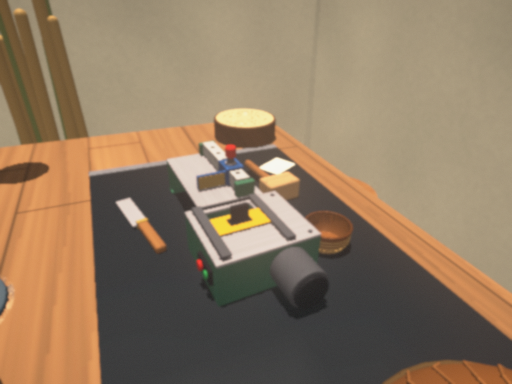

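```bash
cat >h.py <<'E'
import cv2,numpy as np
from workcell import env,capture,calibration
np.set_printoptions(precision=4,suppress=True)
def cam(n,s=None):
    c=calibration(n)
    if 'origin' in c: o,R=np.array(c['origin']),np.array(c['rotation'])
    else:
        T=np.array(c['tool_from_camera']);E=np.array(s['eef_rot']);o=np.array(s['tcp_pos'])+E@T[:3,3];R=E@T[:3,:3]
    f=192/np.tan(np.radians(c['fov_y']/2));return o,R,f,c['cx'],c['cy']
def ray(C,p):
    o,R,f,cx,cy=C;d=R@np.array([(p[0]-cx)/f,-(p[1]-cy)/f,-1]);return o,d/np.linalg.norm(d)
def plane(C,p,z):
    o,d=ray(C,p);return o+d*(z-o[2])/d[2]
def tri(a,b):
    (o,d),(q,e)=a,b
    t=np.linalg.lstsq(np.c_[d,-e],q-o,rcond=None)[0];x,y=o+d*t[0],q+e*t[1];return (x+y)/2,np.linalg.norm(x-y)
def proj(C,X):
    o,R,f,cx,cy=C;v=R.T@(np.array(X)-o);return np.array([cx-f*v[0]/v[2],cy+f*v[1]/v[2]])
def blobs(im,col,amin=15):
    h=cv2.cvtColor(im,cv2.COLOR_RGB2HSV);H,S,V=cv2.split(h)
    m={'red':((H<5)|(H>174))&(S>170)&(V>70),'yellow':(H>22)&(H<33)&(S>180)&(V>100),'blue':(H>105)&(H<125)&(S>130)&(V>50),'black':(V<45)}[col]
    n,l,st,ce=cv2.connectedComponentsWithStats(m.astype(np.uint8));return [(st[i].tolist(),ce[i].round(1)) for i in range(1,n) if st[i][4]>=amin],l
E
python3 - <<'E'
from h import *
I={n:cv2.imread(f'pics/{n}0.png')[:,:,::-1].copy() for n in('scene','side')}
for n in I:
    for c in('red','yellow','blue'):
        print(n,c,[b for b in blobs(I[n],c)[0] if 130<b[1][1]<290 and 150<b[1][0]<400])
a=cv2.resize(I['scene'][145:275,170:430],None,fx=3,fy=3,interpolation=2)
b=cv2.resize(I['side'][130:260,160:330],None,fx=3,fy=3,interpolation=2)
cv2.imwrite('pics/ca.png',a[:,:,::-1]);cv2.imwrite('pics/cb.png',b[:,:,::-1])
E
```

```text
scene red [([305, 184, 14, 18, 188], array([311.4, 192.1]))]
scene yellow []
scene blue [([293, 186, 35, 45, 657], array([309.9, 210.9]))]
side red [([226, 144, 10, 7, 53], array([230.2, 146.9])), ([197, 259, 6, 10, 43], array([199.5, 263.2]))]
side yellow [([211, 209, 58, 25, 522], array([238.8, 221.9]))]
side blue []
```

View pics/ca.png

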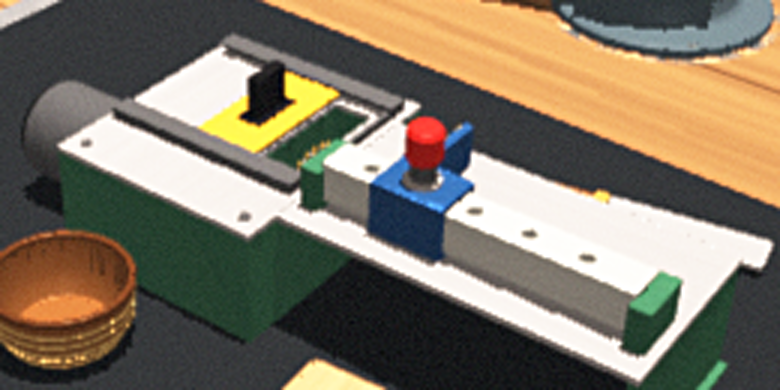

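View pics/cb.png

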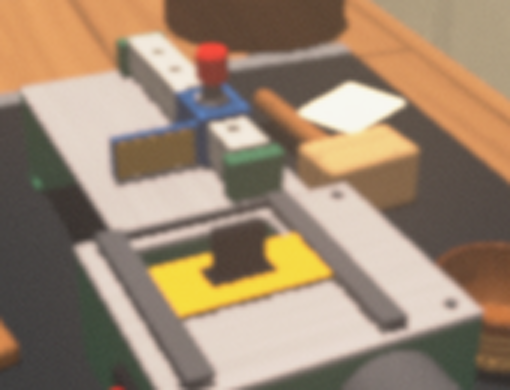

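```bash
python3 - <<'E'
from h import *
A,B=cam('scene'),cam('side')
f=lambda p:(170+p[0]/3,145+p[1]/3)
g=lambda p:(160+p[0]/3,130+p[1]/3)
k,ke=tri(ray(A,(311.4,192.1)),ray(B,g((212,65))));print('knob',k,ke)
t,te=tri(ray(A,f((266,92))),ray(B,g((241,251))));print('tab',t,te)
H=[plane(A,f(p),.133) for p in((372,168),(475,211),(530,233),(588,257))]
y=np.array([30,110,150,190])/1000
H=np.array(H);d=np.polyfit(y,H[:,:2],1);print(d,[np.linalg.norm(H[i+1]-H[i]) for i in range(3)])
u=d[0]/np.linalg.norm(d[0]);th=np.arctan2(u[1],u[0]);print('yaw of +y',np.degrees(th))
X=np.array([u[1],-u[0]])
for hq,n in((d[1]+.11*u*np.linalg.norm(d[0]),'next'),):print(n,hq)
k0=d[1]+.07*d[0];print('knob from rail',k0)
org=k0-.07*u-.035*X;print('origin',org)
v=t[:2]-org;print('tab in trimmer',v@X,v@u);v=k[:2]-org;print('knob in trimmer',v@X,v@u)
# plane estimates
print(plane(A,(311.4,192.1),.168),plane(B,g((212,65)),.168),plane(A,f((266,92)),.119),plane(B,g((241,251)),.119))
E
```

```text
knob [0.5732 0.1178 0.1683] 0.0015581812997996945
tab [ 0.5287 -0.0566  0.1165] 0.0024823722946157286
[[-0.056   0.994 ]
 [ 0.5778  0.0503]] [np.float64(0.07990080220580315), np.float64(0.03940147121094144), np.float64(0.040112240684554476)]
yaw of +y 93.22333021177134
next [0.5716 0.1597]
knob from rail [0.5738 0.1199]
origin [0.5428 0.0481]
tab in trimmer -0.020023926039693003 -0.10372381270338304
knob in trimmer 0.03428907554940589 0.06790436197480977
[0.5718 0.1176 0.168 ] [0.5737 0.1173 0.168 ] [ 0.5303 -0.0537  0.119 ] [ 0.528  -0.0615  0.119 ]
```

The scene view shows the tab (about 258,176), the red knob at 311,192 and the rail holes. The side view agrees: tab at 240,213, knob at 230,152. The measured heights (knob 168 mm, tab 116.5 mm) and the 40 mm hole spacing match the text. The cover is about 46 mm open. I'll move above the tab and look from near.

>>> {"fn": "arm_command", "kwargs": {"increments": [[1,[30,-30,-30],[0,0,6]],[1,[60,-55,-30],[0,0,12]],[1,[466,-417,-30],[0,0,19.6]],[1,[466,-417,-30],[0,0,19.6]],[1,[466,-417,-30],[0,0,19.6]],[1,[466,-417,-30],[0,0,19.6]],[1,[466,-417,-30],[0,0,19.6]],[1,[466,-417,-30],[0,0,19.6]],[1,[466,-417,-30],[0,0,19.6]],[1,[466,-417,-30],[0,0,19.6]],[1,[466,-417,-30],[0,0,19.6]],[1,[466,-417,-30],[0,0,19.6]],[1,[466,-417,-30],[0,0,19.6]],[1,[466,-417,-30],[0,0,19.6]],[1,[466,-417,-30],[0,0,19.6]],[1,[466,-417,-30],[0,0,19.6]],[1,[466,-417,-30],[0,0,19.6]],[1,[466,-417,-30],[0,0,19.6]],[1,[466,-417,-30],[0,0,19.6]],[1,[466,-417,-30],[0,0,19.6]]]}}

```text
time: 1.82
tcp_pos: [0.529, -0.0594, 0.2612]
eef_rot: [[0.999, 0.052, -0.001], [0.052, -0.999, -0.001], [-0.001, 0.001, -1.0]]
force: [0.3, -0.3, -0.5]
grip_width: 0.998
grip_force: 0.0
```

```bash
python3 - <<'E'
from h import *
s=env.get_state();im=capture('wrist');print(s['time'],s['tcp_pos'],s['eef_rot'],s['force'])
cv2.imwrite('pics/w1.png',im[:,:,::-1])
import pickle;pickle.dump(s,open('w1.pkl','wb'))
for c in('red','yellow','blue'):print(c,blobs(im,c,60)[0])
E
```

```text
1.8167 [ 0.529  -0.0594  0.2612] [[ 0.9986  0.0524 -0.0006]
 [ 0.0524 -0.9986 -0.0008]
 [-0.0006  0.0008 -1.    ]] [ 0.3109 -0.3482 -0.458 ]
red [([23, 120, 47, 31, 1205], array([ 45.7, 134.7]))]
yellow [([228, 133, 7, 20, 72], array([230.4, 140.6])), ([230, 183, 15, 44, 527], array([235.9, 205.7]))]
blue [([37, 111, 79, 108, 1853], array([ 86.6, 146.9]))]
```

View pics/w1.png

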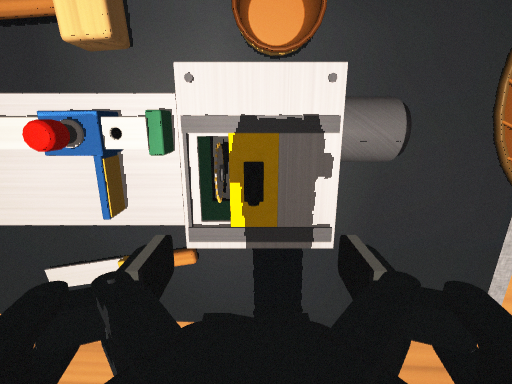

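Wrist view: tab black at columns 244–264, rows 162–206, almost exactly under the TCP. The cover's leading edge is at column 229, the knob near (40,135), and the jaws line up with the rail. I'll descend and grip the tab.

>>> {"fn": "arm_command", "kwargs": {"increments": [[1,[0,0,35],[0,0,0]],[1,[0,0,70],[0,0,0]],[1,[0,0,105],[0,0,0]],[1,[0,0,130],[0,0,0]],[1,[0,0,145],[0,0,0]],[1,[0,0,154],[0,0,0]],[1,[0,0,154],[0,0,0]],[1,[0,0,154],[0,0,0]],[-1,[0,0,154],[0,0,0]],[-1,[0,0,154],[0,0,0]],[-1,[0,0,154],[0,0,0]],[-1,[0,0,154],[0,0,0]],[-1,[0,0,154],[0,0,0]],[-1,[0,0,154],[0,0,0]],[-1,[0,0,154],[0,0,0]],[-1,[0,0,154],[0,0,0]],[-1,[0,0,154],[0,0,0]],[-1,[0,0,154],[0,0,0]]], "newtons": 25}}

```text
time: 3.37
tcp_pos: [0.5297, -0.0573, 0.1077]
eef_rot: [[0.998, 0.056, 0.0], [0.056, -0.998, -0.0], [0.0, 0.0, -1.0]]
force: [-1.9, 1.3, 5.3]
grip_width: 0.132
grip_force: 29.5
```

>>> {"fn": "arm_command", "kwargs": {"increments": [[-1,[0,-8,0],[0,0,0]],[-1,[0,-18,0],[0,0,0]],[-1,[0,-28,0],[0,0,0]],[-1,[0,-36,0],[0,0,0]],[-1,[0,-40,0],[0,0,0]],[-1,[0,-43,0],[0,0,0]],[-1,[0,-43,0],[0,0,0]],[-1,[0,-43,0],[0,0,0]]]}}

```text
time: 4.03
tcp_pos: [0.5274, -0.0133, 0.1077]
eef_rot: [[0.998, 0.056, 0.001], [0.056, -0.998, 0.001], [0.001, -0.001, -1.0]]
force: [-1.2, 1.1, 5.0]
grip_width: 0.133
grip_force: 29.7
```

>>> {"fn": "arm_command", "kwargs": {"increments": [[-1,[0,-2,0],[0,0,0]],[-1,[0,-4,0],[0,0,0]],[-1,[0,-5,0],[0,0,0]],[-1,[0,-5,0],[0,0,0]],[-1,[0,-5,0],[0,0,0]]]}}

```text
time: 4.45
tcp_pos: [0.5273, -0.0119, 0.1076]
eef_rot: [[0.999, 0.054, 0.001], [0.054, -0.999, -0.003], [0.0, 0.003, -1.0]]
force: [-0.4, -6.5, 5.7]
grip_width: 0.132
grip_force: 29.7
```

>>> {"fn": "arm_command", "kwargs": {"increments": [[-1,[0,-3,0],[0,0,0]],[-1,[0,-5,0],[0,0,0]],[-1,[0,-5,0],[0,0,0]],[-1,[0,-5,0],[0,0,0]]]}}

```text
time: 4.78
tcp_pos: [0.5273, -0.0118, 0.1077]
eef_rot: [[0.999, 0.051, 0.001], [0.051, -0.999, -0.009], [0.0, 0.009, -1.0]]
force: [0.1, -15.8, 7.3]
grip_width: 0.133
grip_force: 29.7
```

```bash
python3 - <<'E'
from h import *
s=env.get_state();im=capture('wrist');print(s['time'],s['tcp_pos'],s['force'])
cv2.imwrite('pics/w2.png',im[:,:,::-1])
E
```

```text
4.7833 [ 0.5273 -0.0118  0.1077] [  0.13   -15.8438   7.3334]
```

View pics/w2.png

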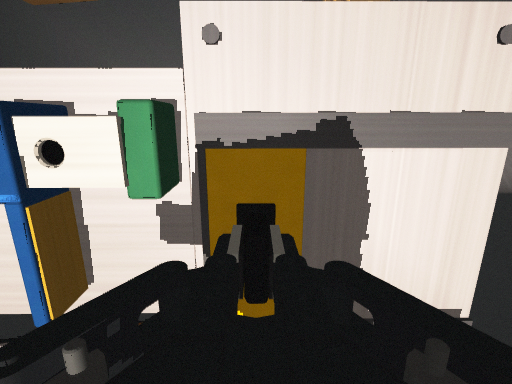

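The picture shows the yellow cover pressed against its end stop, with the well hidden (plate at columns 205–305). The tool stopped advancing at 16 N, so the cover is shut. I'll relax, release, rise and go above the knob.

>>> {"fn": "arm_command", "kwargs": {"increments": [[-1,[0,4,0],[0,0,0]],[-1,[0,7,0],[0,0,0]],[-1,[0,7,0],[0,0,0]],[1,[0,7,0],[0,0,0]],[1,[0,7,0],[0,0,0]],[1,[0,7,0],[0,0,0]],[1,[0,7,0],[0,0,0]],[1,[0,7,0],[0,0,0]],[1,[0,7,-20],[0,0,0]],[1,[0,7,-60],[0,0,0]],[1,[0,7,-100],[0,0,0]],[1,[0,7,-140],[0,0,0]],[1,[10,-20,-155],[0,0,0]],[1,[25,-60,-155],[0,0,0]],[1,[40,-95,-155],[0,0,0]],[1,[53,-121,-155],[0,0,0]],[1,[53,-121,-155],[0,0,0]],[1,[53,-121,-155],[0,0,0]],[1,[53,-121,-155],[0,0,0]]]}}

```text
time: 6.42
tcp_pos: [0.5726, 0.1185, 0.2618]
eef_rot: [[0.998, 0.055, -0.001], [0.055, -0.998, -0.001], [-0.001, 0.001, -1.0]]
force: [-0.2, -1.1, 0.3]
grip_width: 1.0
grip_force: 0.0
```

```bash
python3 - <<'E'
from h import *
s=env.get_state();im=capture('wrist');print(s['time'],s['tcp_pos'],s['eef_rot'],s['force'])
cv2.imwrite('pics/w3.png',im[:,:,::-1])
for c in('red','yellow'):print(c,blobs(im,c,60)[0])
sc=capture('scene');print(blobs(sc,'red')[0])
b,l=blobs(im,'red',60)
C=cam('wrist',s)
c=max(b,key=lambda t:t[0][4]);print(plane(C,c[1],.172))
print(plane(C,(c[0][0]+c[0][2]/2-.5,c[1][1]),.181))
print(tri(ray(C,c[1]),ray(cam('scene'),(311.4,192.1))))
E
```

```text
6.4167 [0.5726 0.1185 0.2618] [[ 0.9985  0.0553 -0.0009]
 [ 0.0553 -0.9985 -0.0011]
 [-0.001   0.001  -1.    ]] [-0.1888 -1.0508  0.3207]
red [([242, 180, 29, 32, 741], array([255.9, 195.7]))]
yellow [([341, 182, 52, 74, 1816], array([366. , 203.6]))]
[([415, 0, 26, 34, 684], array([426.9,  14.5])), ([305, 184, 14, 17, 191], array([311.2, 192.3]))]
[0.5744 0.1172 0.172 ]
[0.577  0.1173 0.181 ]
(array([0.573 , 0.1176, 0.1686]), np.float64(0.0013232971533504658))
```

View pics/w3.png

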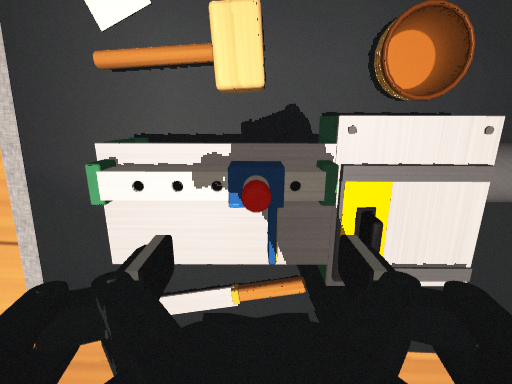

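Wrist view: knob at (256,196), directly under the TCP, and the triangulated height of 168.6 mm agrees with the text. The cover stayed shut and the bystanders look untouched. I'll descend and grip the knob.

>>> {"fn": "arm_command", "kwargs": {"increments": [[1,[1,1,35],[0,0,0]],[1,[1,1,65],[0,0,0]],[1,[1,1,90],[0,0,0]],[1,[1,1,104],[0,0,0]],[1,[1,1,111],[0,0,0]],[1,[1,1,111],[0,0,0]],[1,[1,1,111],[0,0,0]],[-1,[1,1,111],[0,0,0]],[-1,[1,1,111],[0,0,0]],[-1,[1,1,111],[0,0,0]],[-1,[1,1,111],[0,0,0]],[-1,[1,1,111],[0,0,0]],[-1,[1,1,111],[0,0,0]],[-1,[1,1,111],[0,0,0]],[-1,[1,1,111],[0,0,0]],[-1,[1,1,111],[0,0,0]]], "newtons": 60}}

```text
time: 7.85
tcp_pos: [0.5742, 0.1184, 0.152]
eef_rot: [[0.998, 0.056, 0.001], [0.056, -0.998, -0.0], [0.001, 0.0, -1.0]]
force: [-0.7, -1.2, 6.2]
grip_width: 0.288
grip_force: 58.7
```

>>> {"fn": "arm_command", "kwargs": {"increments": [[-1,[0,0,-4],[0,0,0]],[-1,[0,0,-8],[0,0,0]],[-1,[0,0,-12],[0,0,0]],[-1,[0,0,-14],[0,0,0]],[-1,[0,0,-14],[0,0,0]],[-1,[0,0,-14],[0,0,0]]]}}

```text
time: 8.35
tcp_pos: [0.574, 0.1184, 0.1649]
eef_rot: [[0.998, 0.056, 0.0], [0.056, -0.998, 0.0], [0.0, -0.0, -1.0]]
force: [4.1, 1.4, -8.2]
grip_width: 0.284
grip_force: 59.2
```

>>> {"fn": "arm_command", "kwargs": {"increments": [[-1,[0,-5,0],[0,0,0]],[-1,[0,-12,0],[0,0,0]],[-1,[0,-20,0],[0,0,0]],[-1,[0,-28,0],[0,0,0]],[-1,[0,-35,0],[0,0,0]],[-1,[0,-39,0],[0,0,0]],[-1,[0,-40,0],[0,0,0]],[-1,[0,-40,0],[0,0,0]],[-1,[0,-40,0],[0,0,0]],[-1,[0,-40,0],[0,0,0]]]}}

```text
time: 9.18
tcp_pos: [0.5719, 0.1582, 0.1653]
eef_rot: [[0.998, 0.055, 0.0], [0.055, -0.998, 0.0], [0.0, -0.0, -1.0]]
force: [4.8, -1.5, -8.0]
grip_width: 0.284
grip_force: 59.3
```

Moved 39.9 mm. Now lower gently.

>>> {"fn": "arm_command", "kwargs": {"increments": [[-1,[0,0,3],[0,0,0]],[-1,[0,0,6],[0,0,0]],[-1,[0,0,9],[0,0,0]],[-1,[0,0,11],[0,0,0]],[-1,[0,0,13],[0,0,0]],[-1,[0,0,14],[0,0,0]],[-1,[0,0,14],[0,0,0]],[-1,[0,0,14],[0,0,0]]]}}

```text
time: 9.85
tcp_pos: [0.5719, 0.1583, 0.1521]
eef_rot: [[0.998, 0.056, 0.001], [0.056, -0.998, -0.0], [0.001, 0.0, -1.0]]
force: [3.3, -2.3, 1.5]
grip_width: 0.285
grip_force: 60.3
```

>>> {"fn": "arm_command", "kwargs": {"increments": [[-1,[0,0,1.5],[0,0,0]],[-1,[0,0,3],[0,0,0]],[-1,[0,0,3],[0,0,0]],[-1,[0,0,3],[0,0,0]]]}}

```text
time: 10.18
tcp_pos: [0.572, 0.1597, 0.1519]
eef_rot: [[0.998, 0.056, 0.002], [0.056, -0.998, 0.001], [0.002, -0.001, -1.0]]
force: [-3.0, -3.4, 16.1]
grip_width: 0.284
grip_force: 62.0
```

```bash
python3 - <<'E'
from h import *
s=env.get_state();print(s['tcp_pos'],s['force'])
im=capture('scene');cv2.imwrite('pics/s4.png',cv2.resize(im[145:345,150:430],None,fx=2.8,fy=2.8,interpolation=2)[:,:,::-1])
b=[x for x in blobs(im,'red')[0] if 180<x[1][1]<240];print(b)
A=cam('scene')
for x in b:
    print(plane(A,x[1],.168))
E
```

```text
[0.572  0.1597 0.1519] [-3.0383 -3.391  16.1446]
[([323, 192, 12, 17, 155], array([328. , 199.6]))]
[0.5725 0.1564 0.168 ]
```

View pics/s4.png

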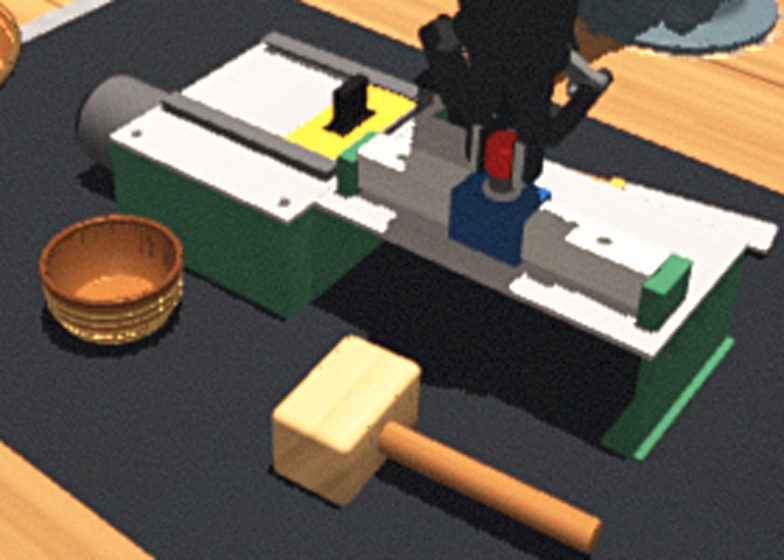

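The scene crop shows the cover shut and the knob (500,155) gripped low on the moved sleeve; mallet and basket are untouched. I'll check the lock by nudging along the rail, then ease off.

>>> {"fn": "arm_command", "kwargs": {"increments": [[-1,[0,-3,-1],[0,0,0]],[-1,[0,-6,-1],[0,0,0]],[-1,[0,-6,-1],[0,0,0]],[-1,[0,-6,-1],[0,0,0]]]}}

```text
time: 10.57
tcp_pos: [0.572, 0.1604, 0.1519]
eef_rot: [[0.999, 0.053, 0.001], [0.053, -0.999, -0.006], [0.0, 0.006, -1.0]]
force: [-1.8, -11.1, 14.5]
grip_width: 0.285
grip_force: 61.7
```

>>> {"fn": "arm_command", "kwargs": {"increments": [[-1,[0,5,0],[0,0,0]],[-1,[0,10,0],[0,0,0]],[-1,[0,10,0],[0,0,0]],[-1,[0,10,0],[0,0,0]]]}}

```text
time: 10.9
tcp_pos: [0.5721, 0.1565, 0.152]
eef_rot: [[0.998, 0.056, 0.002], [0.056, -0.998, 0.003], [0.002, -0.002, -1.0]]
force: [-1.0, -0.4, 10.2]
grip_width: 0.287
grip_force: 61.2
```

>>> {"fn": "arm_command", "kwargs": {"increments": [[-1,[0,-3,0],[0,0,0]],[-1,[0,-4,0],[0,0,0]],[-1,[0,-4,0],[0,0,0]],[-1,[0,-4,0],[0,0,0]],[-1,[0,-4,0],[0,0,0]],[-1,[0,-4,0],[0,0,0]]]}}

```text
time: 11.4
tcp_pos: [0.572, 0.1598, 0.152]
eef_rot: [[0.998, 0.056, 0.002], [0.056, -0.998, 0.001], [0.002, -0.001, -1.0]]
force: [-1.9, -1.1, 10.2]
grip_width: 0.287
grip_force: 61.3
```

>>> {"fn": "arm_command", "kwargs": {"increments": [[-1,[0,4,0],[0,0,0]],[-1,[0,8,0],[0,0,0]],[-1,[0,8,0],[0,0,0]],[-1,[0,8,0],[0,0,0]],[-1,[0,8,0],[0,0,0]]]}}

```text
time: 11.82
tcp_pos: [0.5721, 0.1562, 0.152]
eef_rot: [[0.998, 0.059, 0.003], [0.059, -0.998, 0.007], [0.003, -0.007, -1.0]]
force: [-0.3, 6.0, 8.0]
grip_width: 0.284
grip_force: 61.0
```

>>> {"fn": "arm_command", "kwargs": {"increments": [[-1,[0,-4,0],[0,0,0]],[-1,[0,-7,0],[0,0,0]],[-1,[0,-7,0],[0,0,0]],[-1,[0,-7,0],[0,0,0]],[-1,[0,-7,0],[0,0,0]],[-1,[0,-7,0],[0,0,0]]]}}

```text
time: 12.32
tcp_pos: [0.572, 0.1594, 0.152]
eef_rot: [[0.998, 0.057, 0.002], [0.057, -0.998, 0.002], [0.002, -0.002, -1.0]]
force: [-0.6, -0.6, 10.3]
grip_width: 0.284
grip_force: 61.2
```

The stop is blocked both ways at home height, so the pin is in the hole. Handing in.

```bash
python3 -c "
from workcell import ticket;print(ticket.finish_job())"
```

```text
the job is handed in; nothing more can be done
None
```

The cover is shut against its end stop. The stop is one hole farther from the blade with its pin home (it takes a push either way along the rail without moving on), and the gripper still holds the red knob. I handed it in at about 12 s, and nothing touched the mallet, knife or basket.

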